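Unbolt the dowel hopper, empty it into the tray and lock it again

TASK

Lift the bolt's handle out of its notch and draw the bolt all the way back, then pull the hopper's slide gate open so that all four wooden dowels drop into the tray underneath. Push the gate fully home before you touch the bolt again, then shoot the bolt fully home so that its handle lies down in its notch as before, and let go. Do not shift the tray or knock the other things on the bench about.

Things in the scene. Friction and masses are not known exactly. Their poses are not given: they have to be found in the camera images.
- hopper: Plywood dowel hopper fixed to the bench, 285 mm high. Origin on the table under the centre of its throat; -x points out of its front (roughly at the robot), y to the left seen from the robot, z up. In mm: leg panels at y +-80 to +-92, x -65 to 85, up to z 97; throat x +-30, y +-68, z 97 to 215; funnel above it to z 285.
- funnel_rim (a point): Middle of the funnel's front rim, at (-85, 0, 285) mm in the hopper's frame; the rim spans y +-68. The funnel's front face slopes from here back to x = -30 at z 215. It overhangs the bolt, so the handle must be taken with the tool leaning about 35 to 50 degrees, reaching forward and down from the hopper's front.
- bolt_axis (a point): Point on the axis of the bolt's rod, at (-55, 40, 160) mm in the hopper's frame (fixed; the rod lies along y). The wooden board behind and the steel ledge under the rod span y -20 to 145, z 135 to 185, and come forward to x = -75.
- bolt (a joint): Steel barrel bolt, rod 14 mm thick and 195 mm long, sliding along the hopper's +y. Value in m: 0 shot (its tip stands in the staple on the gate and blocks the gate), 0.06 fully drawn (end stop). Friction about 2 N. With its handle down, a guard plate (from 9 to 50 mm beside the shot handle stem, on the +y side) stops it after about 5 mm; there is a second notch at the drawn end.
- bolt_handle (a joint): Turn of the bolt's handle about the rod, in rad: 0 down in the notch (pointing level to the hopper's front, -x), growing as it swings up and back, stop at 1.2 (69 degrees). Above 0.65 it clears the guard. It falls back by its own weight when let go.
- bolt_knob (a point): Centre of the 24 mm steel ball at the end of the bolt's handle, 50 mm from the rod's axis. In the hopper's frame, when shot and down, at (-105, 40, 160) mm; it moves on a 50 mm circle about the rod as the handle is lifted, and along +y with the bolt.
- gate (a joint): Aluminium slide gate (plate 6 mm thick, top at z = 103 mm) under the throat, sliding straight to the hopper's front (-x). Value in m: 0 fully shut, 0.06 fully open (end stop); the dowels fall before 0.05. Friction about 3 N plus the load. It cannot open more than 5 mm while the bolt is shot. Its staple for the bolt stands at x -75 to -33, y -49 to -31, up to z 178 mm when shut.
- gate_knob (a point): Centre of the gate's dark wooden pull knob, 30 mm across and 30 mm high, standing upright on a 19 mm neck on the front end of the gate plate. When shut it is at (-145, 0, 137) mm in the hopper's frame. It can be gripped from straight above.
- tray: Grey plastic tray under the hopper, outer 135 x 145 x 55 mm, wall and floor 6 mm, 0.5 kg, loose. Origin at the centre of its underside; its z is up.
- dowel0_center (a point): Centre of a wooden dowel, 30 mm thick and 100 mm long, lying across in the hopper's throat at the start (the lowest).
- dowel1_center (a point): Centre of a wooden dowel, 30 mm thick and 100 mm long, lying across in the hopper's throat at the start.
- dowel2_center (a point): Centre of a wooden dowel, 30 mm thick and 100 mm long, lying across in the hopper's throat at the start.
- dowel3_center (a point): Centre of a wooden dowel, 30 mm thick and 100 mm long, lying across in the hopper's throat at the start.
- tin: Plain steel tin, upright, 84 mm across, 110 mm high, loose bystander. Origin at the centre of its underside.
- bottle: White plastic bottle, upright, 66 mm across, 200 mm high, loose bystander. Origin at the centre of its underside.
- jar: Amber glass jar, upright, 80 mm across, 100 mm high, loose bystander. Origin at the centre of its underside.
- sanding_block: Cork sanding block 70 x 115 x 40 mm lying in front of the hopper, loose bystander. Origin at the centre of its underside.
- scraper: Scraper about 200 mm long with a red handle, lying flat, loose bystander.
- hammer: Hammer lying flat on the left of the bench, loose bystander.
- brush: Brush lying flat on the right of the bench, loose bystander.
Things that resemble listed ones, but are neither listed nor needed, are in the scene too. Leave any orange or yellow look-alike of the part that bears dowel3_center alone.

How it is judged (in metres and radians):
On the way, in this order (a step that is already met when the one before it is completed fails the run):
1. the handle is lifted clear of the notch with the bolt still shot (value of joint bolt_handle above 0.55 rad and value of joint bolt below 0.015 m), for 0.05 s.
2. the bolt is drawn back, the gate still shut (value of joint bolt above 0.052 m and value of joint gate below 0.01 m), for 0.1 s.
3. the gate is pulled open and all four dowels are in the tray (value of joint gate above 0.03 m and x of dowel0_center in the frame of tray between -0.062 and 0.062 m and y of dowel0_center in the frame of tray between -0.067 and 0.067 m and z of dowel0_center in the frame of tray between 0 and 0.075 m and x of dowel1_center in the frame of tray between -0.062 and 0.062 m and y of dowel1_center in the frame of tray between -0.067 and 0.067 m and z of dowel1_center in the frame of tray between 0 and 0.075 m and x of dowel2_center in the frame of tray between -0.062 and 0.062 m and y of dowel2_center in the frame of tray between -0.067 and 0.067 m and z of dowel2_center in the frame of tray between 0 and 0.075 m and x of dowel3_center in the frame of tray between -0.062 and 0.062 m and y of dowel3_center in the frame of tray between -0.067 and 0.067 m and z of dowel3_center in the frame of tray between 0 and 0.075 m), for 0.1 s.
4. the gate is pushed home with the bolt still drawn (value of joint gate below 0.005 m and value of joint bolt above 0.045 m), for 0.05 s.
At the end, for the whole second after the job is handed in: The gate is shut to within 5 mm, the bolt is shot to within 8 mm with its handle down in its notch (within 0.2 rad), all four dowels lie at rest inside the tray (centres within its walls and below 75 mm above its underside), and the tray stands level (value of joint gate below 0.005 m and value of joint bolt below 0.008 m and value of joint bolt_handle below 0.2 rad and x of dowel0_center in the frame of tray between -0.062 and 0.062 m and y of dowel0_center in the frame of tray between -0.067 and 0.067 m and z of dowel0_center in the frame of tray between 0 and 0.075 m and x of dowel1_center in the frame of tray between -0.062 and 0.062 m and y of dowel1_center in the frame of tray between -0.067 and 0.067 m and z of dowel1_center in the frame of tray between 0 and 0.075 m and x of dowel2_center in the frame of tray between -0.062 and 0.062 m and y of dowel2_center in the frame of tray between -0.067 and 0.067 m and z of dowel2_center in the frame of tray between 0 and 0.075 m and x of dowel3_center in the frame of tray between -0.062 and 0.062 m and y of dowel3_center in the frame of tray between -0.067 and 0.067 m and z of dowel3_center in the frame of tray between 0 and 0.075 m and angle between tray's own z axis and vertical below 0.1 rad and linear speed of each of tray, dowel0, dowel1, dowel2, dowel3 below 0.03 m/s); the robot touches nothing.
It fails at once if the tray is shifted by more than 30 mm (distance of tray from where it was at the start of the episode above 0.03 m).
It fails at once if a standing bystander is tipped over (angle between any of tin, bottle, jar's own z axis and vertical above 0.5 rad).
It fails at once if a bystander is shoved by more than 40 mm (distance of any of tin, bottle, jar, sanding_block, scraper, hammer, brush from where it was at the start of the episode above 0.04 m).
It also fails if it takes over 61 s, if anything falls off the work surface, if the arm or the gripper's body presses on something with over 40 N, if the wrist force passes 120 N, or if a joint passes its speed limit or range.

ROBOT

A 6-joint arm with a two-finger parallel gripper is mounted at the origin on the work surface. World frame = base frame: x ahead of the robot, y to its left, z up, the work surface at z = 0. Lengths are in mm, angles in rad, forces in N, time in s.
With the tool pointing down it reaches from about 325 to 775 mm from the base axis. Payload 5.5 kg.
Tool frame: the origin (TCP) lies midway between the tips of the shut fingers; the grasp point (between the pads) lies 19 mm behind it; z points along the fingers, y is the line along which they close (so a half turn about z gives the same grasp; the last joint's range is limited). The gripper opens to 88 mm and grips with 3 to 60 N. Pads are 20 mm wide; open, the fingers measure 115 mm over their backs; the gripper's body (75 mm by 178 mm) begins 61 mm behind the grasp point.
Start: joints at [-1.244, 0.091, 1.231, -0, 1.82, -0.057], TCP at [224.669, -556.363, 222.631] pointing down, gripper open.
Joint ranges: [-2.87, 2.87], [-0.86, 2.18], [0.17, 2.46], [-1.51, 4.65], [0.06, 2.69], [-2.65, 2.65]. Speed limits (rad/s): [2.57, 2.57, 3.01, 3.14, 3.14, 3.14].

INTERFACE

Orientations are given as a unit quaternion [x, y, z, w].
In Python, from cell import env gives the robot as it stands.
- The arm moves only by the tool play_rows, never from a script. Its argument "moves" is a list of rows, each a list of 2 entries, a list of its own where there are three numbers: the shift along the world's x, y, z in m, then the turn, a rotation vector about the world's x, y, z in rad. A call has 1 to 5 rows; each row shifts and turns the commanded pose from where the row before left it; what a row does not reach is not made up. A row lasts 1/10 s, in which the tool goes at most 50 mm and 8.59 degrees, less where a joint would pass 70% of its speed; a pose out of reach is approached as far as the arm can. A call is refused whole if a number of a shift passes 0.05 or a number of a turn 0.15, either way. A call with a gripper value outside its range is refused whole. "claw" is the closure, from -1 (fully open) to 1 (shut), set as the call begins (left out, the last holds). The fingers move at their own pace and stop on an object; the grip force is fixed at half the most. Time passes only in rows, so rows that do not move let the fingers close. It gives the time, the measured TCP pose, the force, the opening and the grip force at its end, in the units of the state.
- env.state(): the state, without advancing time (a new reading comes with each control period).
- env.camera(name): name is "scene" or "top" or "wrist"; returns a dict with "image" (420x560x3 uint8, red, green, blue), "fx", "fy", "cx", "cy" (pixels), "origin" and "orientation" of the camera in the world. Camera axes: x right, y up, looking along -z (the intrinsics and any distortion apply to the point x, -y, -z); pixel columns grow to the right and rows downward; lengths in mm; the calibration is good to about 2 mm. The wrist camera is an equidistant fisheye: a pixel r from the principal point sees the ray r / f radians off the axis. A picture is of the moment at which its call begins. There is no depth.
- env.job_done(): hands the job in; it is judged then, once.
The state is a dict: "time_s": time; "joints": joint angles; "qvel": joint speeds; "tau": joint torques, N m; "ee_pos": TCP position; "orientation": TCP orientation; "ft_force": force on the tool from outside, world axes, zero at the start; "torque": the same for the moment, N m; "grip_width": opening from 0.0 (shut) to 1.0 (fully open); "finger_force": force on a finger pad.
Only numpy, scipy, OpenCV 4.12 (cv2) and the standard library are available. Lean on these libraries where they do the work, as an engineer would, in place of code of your own. Each camera call takes 0.05 s, during which the arm holds its last target. There are 200 camera calls.

## Working session

There is one attempt and no reset: what is moved stays moved. The work goes in short steps, Python scripts to look and compute and a tool call to move; the robot and the scene stay as the last step left them, time stands still between calls to the robot, and variables do not carry over. Pictures are saved under pics/ and viewed, at most 13 in all, crops included, and the job is handed in when it is done.

Besides the shell and the picture viewer there is one more tool, called after "Emit:" as name(argument=value, ...) on one line, values as JSON. play_rows: Moves the arm, as the interface text tells. Its arguments: {"type":"object","properties":{"moves":{"type":"array"},"claw":{"type":"number"}},"required":["moves"]}

```bash
ls; mkdir -p pics; python3 - <<'E'
from cell import env
import cv2,pickle
C={}
for n in("scene","top"):
    c=env.camera(n);C[n]=c;cv2.imwrite(f"pics/{n}0.png",c["image"][:,:,::-1])
    print({k:v for k,v in c.items() if k!="image"})
pickle.dump(C,open("c0.pkl","wb"));print(env.state())
E
```

```text
pics
{'fx': 472.26212454218484, 'fy': 472.26212454218484, 'cx': 269.16672511843734, 'cy': 210.76156714783843, 'origin': array([ 896.9671076 , -552.18027015, 1078.08351608]), 'orientation': array([0.29709234, 0.09008116, 0.26164806, 0.91387188])}
{'fx': 411.88189237940935, 'fy': 411.88189237940935, 'cx': 276.1473548704038, 'cy': 201.6376026044611, 'origin': array([ 294.21304489,   24.09079882, 1239.52506581]), 'orientation': array([ 0.07723502, -0.07768951, -0.70208397,  0.70361722])}
{'time_s': 0.1, 'joints': array([-1.24368545e+00,  9.17744348e-02,  1.23176078e+00, -1.01541697e-06,
        1.81978587e+00, -5.67117009e-02]), 'qvel': array([ 0.00057521, -0.00057036, -0.00268247,  0.00045215, -0.00174491,
       -0.00019891]), 'tau': array([ 3.16730599e-03, -4.47858667e+01, -4.07568204e+01,  6.99998229e-02,
        2.84687552e-02, -1.27053650e-04]), 'ee_pos': array([ 224.5878156 , -556.09897546,  221.62805813]), 'orientation': array([ 9.81641135e-01,  1.90735250e-01, -1.16974065e-04, -8.56266011e-04]), 'ft_force': array([ 0.01763355, -0.54445131,  0.2235538 ]), 'torque': array([-0.00705433,  0.01844644,  0.00570601]), 'finger_force': 0.0, 'grip_width': 0.9955449302218401}
```

View pics/scene0.png

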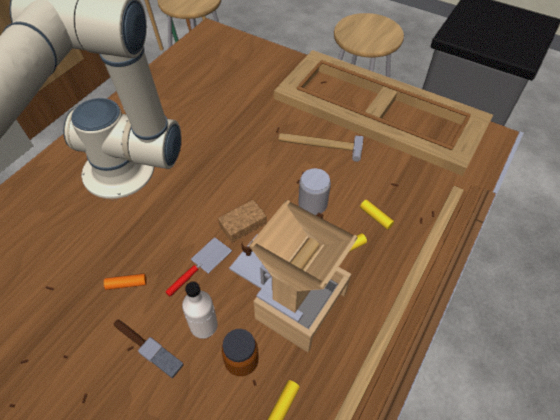

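View pics/top0.png

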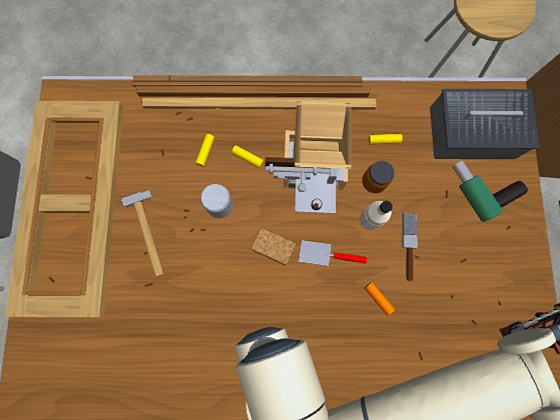

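The scene view shows the hopper at about (300,270), with the bottle (200,310), jar (240,350), tin (315,185) and sanding block (243,220) around it. In the top view the hopper is at about (320,145), the gate plate and its knob at (317,203), and the bolt at about (300,172). I'll zoom in on it.

```bash
python3 - <<'E'
import cv2
t=cv2.imread("pics/top0.png")[85:225,255:395];s=cv2.imread("pics/scene0.png")[190:350,225:385]
a=cv2.resize(t,(400,400),interpolation=cv2.INTER_CUBIC);b=cv2.resize(s,(400,400),interpolation=cv2.INTER_CUBIC)
cv2.imwrite("pics/z.png",cv2.hconcat([a,b]))
E
```

```text
(no output)
```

View pics/z.png

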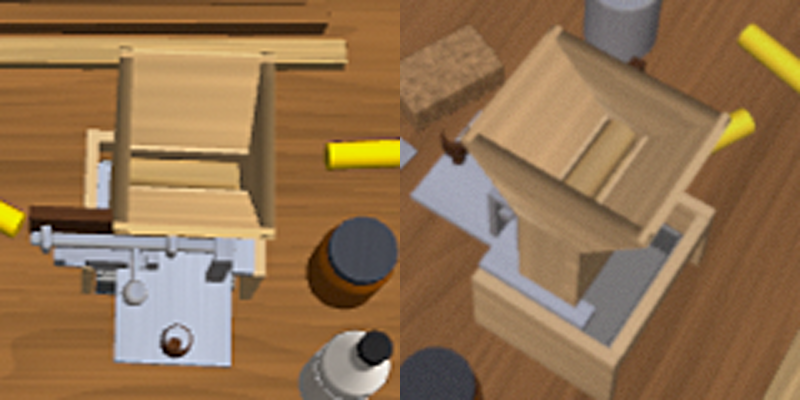

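The left panel (top view, ×2.857) shows the handle ball at (135,291), the gate knob at (175,342) and the front rim corners at (115,230) and (272,235). The right panel (scene view) shows rim corners at (560,30), (470,138), (725,118) and (645,240), with the knob at about (455,148). Next I fit the pose.

```bash
cat > h.py <<'E'
import numpy as np,pickle
from scipy.spatial.transform import Rotation as R
from scipy.optimize import least_squares
def proj(c,p):
    q=R.from_quat(c["orientation"]).inv().apply(np.atleast_2d(p)-c["origin"])
    return np.c_[c["cx"]+c["fx"]*q[:,0]/-q[:,2],c["cy"]-c["fy"]*q[:,1]/-q[:,2]]
def hop2w(P,p):
    return R.from_euler("z",P[2]).apply(np.atleast_2d(p))+[P[0],P[1],0]
E
python3 - <<'E'
from h import *
C=pickle.load(open("c0.pkl","rb"))
def T(u,v):return (255+u/2.857,85+v/2.857)
def S(u,v):return (225+(u-400)/2.5,190+v/2.5)
def f(p,full=False):
    w=p[3];b=p[4]
    O=[("top",(-105,40,160),T(135,291)),("top",(-145,0,137),T(175,343)),
     ("top",(-85,w,285),T(115,229)),("top",(-85,-w,285),T(272,235)),("top",(b,w,285),T(125,48)),("top",(b,-w,285),T(270,55)),
     ("scene",(-85,w,285),S(560,30)),("scene",(-85,-w,285),S(470,138)),("scene",(b,w,285),S(727,118)),("scene",(b,-w,285),S(643,240)),("scene",(-145,0,145),S(458,148))]
    return np.array([proj(C[n],hop2w(p,q))[0]-o for n,q,o in O])
s=least_squares(lambda p:f(p).ravel(),[700,-100,0,72,85],loss="soft_l1")
print(s.x);print(f(s.x).round(1))
P=s.x
for n,q in dict(knob=(-105,40,160),gate=(-145,0,137),rim=(-85,0,285)).items():print(n,hop2w(P,q).round(1))
def ray(n,u,v,z):
    c=C[n];d=R.from_quat(c["orientation"]).apply([(u-c["cx"])/c["fx"],-(v-c["cy"])/c["fy"],-1]);return (c["origin"]+d*(z-c["origin"][2])/d[2]).round()
print("bottle cap",ray("top",385,208,200),"tin top",ray("top",216,195,110),"jar",ray("top",380,172,100),"block",ray("top",273,245,40))
np.save("P.npy",P[:3])
E
```

```text
[ 6.82691925e+02 -9.22818509e+01 -3.68752742e-02  6.52220808e+01
  7.86296853e+01]
[[ 0.5 -1.1]
 [ 0.2 -2.5]
 [ 0.6 -0.9]
 [-0.5 -1. ]
 [-1.   0.2]
 [ 0.2 -0.4]
 [-2.4 -1. ]
 [-2.3 -0.7]
 [-0.4  0.1]
 [ 0.   0.2]
 [ 0.2 -4.6]]
knob [[579.2 -48.4 160. ]]
gate [[537.8 -86.9 137. ]]
rim [[597.7 -89.1 285. ]]
bottle cap [ 510. -257.  200.] tin top [565. 193. 110.] jar [ 637. -275.  100.] block [432.  33.  40.]
```

Emit:
play_rows(moves=[[[0.01,0.035,0.01],[0,0,-0.14]],[[0.01,0.035,0.01],[0,0,-0.14]],[[0.01,0.036,0.01],[0,0,-0.14]],[[0.02,0.037,0],[0,0,0]],[[0.02,0.037,0],[0,0,0]]], claw=-0.1)

```text
time_s: 0.6
ee_pos: [294.9, -375.0, 252.7]
orientation: [1.0, -0.019, 0.0, 0.0]
ft_force: [0.6, -0.1, 0.7]
grip_width: 0.585
finger_force: 0.0
```

Emit:
play_rows(moves=[[[0.02,0.037,0],[-0.005,-0.146,0]],[[0.02,0.037,0],[-0.005,-0.146,0]],[[0.02,0.037,0],[-0.005,-0.146,0]],[[0.02,0.037,0],[-0.005,-0.146,0]],[[0.02,0.037,0],[-0.005,-0.146,0]]])

```text
time_s: 1.1
ee_pos: [411.1, -207.9, 256.8]
orientation: [0.936, -0.014, 0.352, -0.004]
ft_force: [-5.0, 0.7, 3.8]
grip_width: 0.55
finger_force: 0.0
```

Emit:
play_rows(moves=[[[0.02,0.037,0],[0,0,0]],[[0.02,0.037,0],[0,0,0]],[[0.02,0.037,0],[0,0,0]],[[0,0,0],[0,0,0]]])

```text
time_s: 1.5
ee_pos: [482.1, -98.7, 260.2]
orientation: [0.938, -0.007, 0.346, -0.008]
ft_force: [-0.4, -0.4, -1.2]
grip_width: 0.55
finger_force: 0.0
```

```bash
cat >> h.py <<'E'
def wproj(c,p):
    q=R.from_quat(c["orientation"]).inv().apply(np.atleast_2d(p)-c["origin"])
    x,y,z=q[:,0],-q[:,1],-q[:,2];s=np.hypot(x,y);th=np.arctan2(s,z)
    return np.c_[c["cx"]+c["fx"]*th*x/s,c["cy"]+c["fy"]*th*y/s]
def hand(s):
    return R.from_quat(s["orientation"]).as_matrix().round(3)
E
python3 - <<'E'
from cell import env
from h import *
import cv2
c=env.camera("wrist");pickle.dump(c,open("w1.pkl","wb"))
s=env.state();print(s["ee_pos"],hand(s),s["joints"].round(2),s["time_s"],s["grip_width"])
print({k:v for k,v in c.items() if k!="image"})
cv2.imwrite("pics/w1.png",c["image"][:,:,::-1])
P=np.load("P.npy")
print(wproj(c,hop2w(P,[(-105,40,160),(-145,0,137),(-85,68,285),(-85,-68,285)])))
E
```

```text
[ 481.21344843 -101.49401621  259.96838932] [[ 0.76  -0.011  0.649]
 [-0.021 -1.     0.007]
 [ 0.649 -0.019 -0.761]] [-0.51 -0.85  2.03  0.34  1.34  1.11] 1.55 0.5509162258919392
{'fx': 325.19226210127806, 'fy': 325.19226210127806, 'cx': 290.6785348921298, 'cy': 205.9288822019164, 'origin': array([ 426.12770226, -100.65443169,  426.47166803]), 'orientation': array([-0.16885909,  0.15593232,  0.69243009, -0.68389494])}
[[240.50707165 188.08742999]
 [281.65295061 237.09048403]
 [179.20656046  75.25536334]
 [376.99610333  73.71981594]]
```

View pics/w1.png

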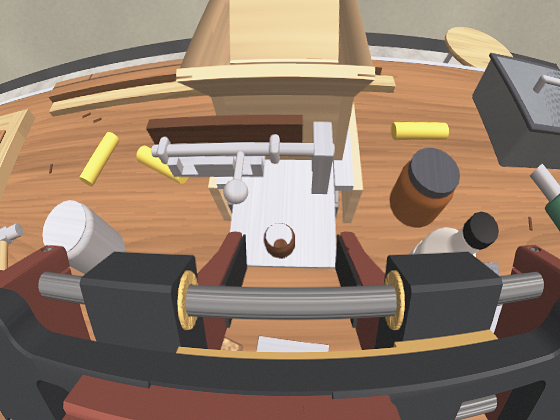

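The wrist view shows the ball at (236,190), the gate knob at (279,240) and the rim corners at about (179,72) and (375,72). Joint 2 is near its limit here. I refit with these points.

```bash
python3 - <<'E'
from h import *
C=pickle.load(open("c0.pkl","rb"));w=pickle.load(open("w1.pkl","rb"))
def T(u,v):return np.array((255+u/2.857,85+v/2.857))
B=[(-105,40,160),T(135,291),(236,190)];G=[(-145,0,137),T(175,343),(279.5,240)]
for h,t,ww in(B,G):
    s=least_squares(lambda p:np.r_[proj(C["top"],p)[0]-t,wproj(w,p)[0]-ww],[570,-50,150]);print(s.x.round(1),s.fun.round(1))
f=lambda p:np.r_[sum([[*(proj(C["top"],hop2w(p,h))[0]-t),*(wproj(w,hop2w(p,h))[0]-ww)] for h,t,ww in(B,G)],[]),
  (proj(C["top"],hop2w(p,[(-85,68,285),(-85,-68,285)]))-[T(115,229),T(272,235)]).ravel(),(wproj(w,hop2w(p,[(-85,68,285),(-85,-68,285)]))-[(179,72),(375,72)]).ravel()]
s=least_squares(f,np.load("P.npy"));print(s.x,s.fun.round(1));np.save("P.npy",s.x)
print(hop2w(s.x,[(-105,40,160),(-145,0,137),(-85,0,285)]).round(1))
E
```

```text
[573.7 -45.6 166.4] [-0.3  0.3  0.1 -0.1]
[528.5 -85.7 153.5] [ 0.4 -0.4 -0.1  0.1]
[ 6.82200793e+02 -9.16410727e+01 -4.67655947e-02] [-0.1 -1.   2.8 -1.8 -0.5 -2.3 -0.  -2.5 -1.1 -1.   0.1 -0.5 -1.6  3.3
  0.1  2.7]
[[579.2 -46.8 160. ]
 [537.4 -84.9 137. ]
 [597.3 -87.7 285. ]]
```

Emit:
play_rows(moves=[[[0.015,0.014,0],[0,0,0]],[[0.015,0.014,-0.01],[0,0,0]],[[0.01,0.014,-0.01],[0,0,0]],[[0.01,0.013,-0.01],[0,0,0]],[[0,0,0],[0,0,0]]])

```text
time_s: 2.05
ee_pos: [530.0, -51.3, 227.5]
orientation: [0.939, -0.013, 0.344, -0.006]
ft_force: [0.3, 0.3, -0.0]
grip_width: 0.548
finger_force: 0.0
```

```bash
python3 - <<'E'
from cell import env
from h import *
s=env.state();print(s["ee_pos"],hand(s),s["joints"].round(3))
E
```

```text
[529.952612   -51.28190042 227.47208525] [[ 0.763 -0.021  0.646]
 [-0.029 -1.     0.001]
 [ 0.646 -0.019 -0.763]] [-0.279 -0.759  2.04   0.195  1.184  1.31 ]
```

```bash
python3 - <<'E'
from cell import env
from h import *
import cv2
c=env.camera("wrist");pickle.dump(c,open("w2.pkl","wb"))
print(wproj(c,[(575,-46,161),(530,-86,152)]))
im=c["image"][60:320,140:420,::-1];cv2.imwrite("pics/w2.png",cv2.resize(im,None,fx=2,fy=2,interpolation=cv2.INTER_CUBIC))
E
```

```text
[[285.66059434 223.2150931 ]
 [339.55325108 280.46581998]]
```

View pics/w2.png

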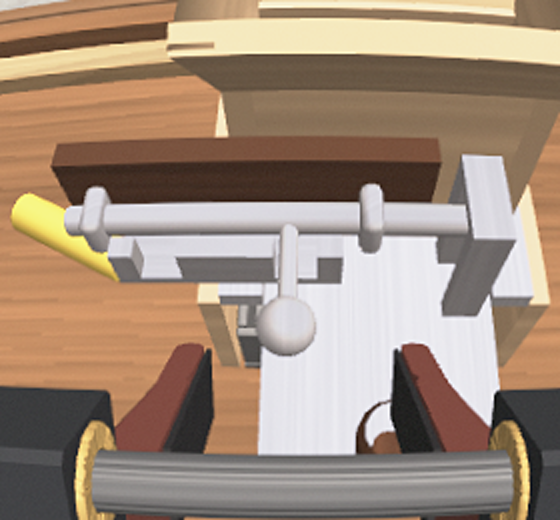

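The ball is at crop (286,325), i.e. pixel (283,222.5), so it is about 2 mm further to +y than predicted. The finger midline needs +7 mm in y. The guard block is left of the stem.

Emit:
play_rows(moves=[[[0.007,0.004,-0.014],[0,0,0]],[[0.006,0.003,-0.014],[0,0,0]],[[0.013,0,-0.0155],[0,0,0]],[[0.013,0,-0.0155],[0,0,0]],[[0,0,0],[0,0,0]]])

```text
time_s: 2.6
ee_pos: [568.6, -45.7, 168.5]
orientation: [0.939, -0.014, 0.344, -0.005]
ft_force: [-0.9, -0.0, -1.0]
grip_width: 0.545
finger_force: 0.0
```

Emit:
play_rows(moves=[[[0.0065,0,-0.008],[0,0,0]],[[0.0065,0,-0.0075],[0,0,0]],[[0,0,0],[0,0,0]]])

```text
time_s: 2.9
ee_pos: [582.4, -44.3, 154.9]
orientation: [0.938, -0.013, 0.346, -0.005]
ft_force: [-0.3, 0.0, -0.1]
grip_width: 0.55
finger_force: 0.0
```

```bash
python3 - <<'E'
from cell import env
from h import *
import cv2
c=env.camera("wrist");pickle.dump(c,open("w3.pkl","wb"))
print(env.state()["ee_pos"],wproj(c,[(575,-44,161),(530,-86,152)]))
im=c["image"][100:300,150:430,::-1];cv2.imwrite("pics/w3.png",cv2.resize(im,None,fx=2,fy=2,interpolation=cv2.INTER_CUBIC))
E
```

```text
[582.32001818 -44.10275676 155.43394329] [[292.08799726 260.8913705 ]
 [376.04252359 344.84342896]]
```

View pics/w3.png

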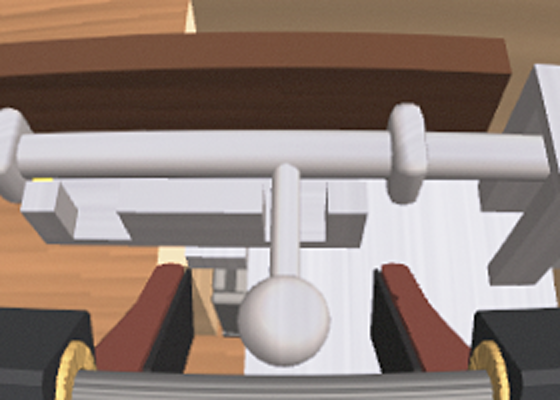

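The ball is at pixel (292,260), which matches the prediction, and it is centred between the fingers. I'll close, then lift along the arc.

Emit:
play_rows(moves=[[[0,0,0],[0,0,0]],[[0,0,0],[0,0,0]],[[0,0,0],[0,0,0]],[[0,0,0],[0,0,0]],[[0,0,0],[0,0,0]]], claw=1)

```text
time_s: 3.45
ee_pos: [582.5, -44.0, 156.4]
orientation: [0.938, -0.013, 0.347, -0.005]
ft_force: [-0.7, -0.8, 0.6]
grip_width: 0.252
finger_force: 30.0
```

Emit:
play_rows(moves=[[[0.0003,0,0.0043],[0,0,0]],[[0.0004,0,0.0042],[0,0,0]],[[0.001,0,0.0041],[0,0,0]],[[0.0012,0,0.0041],[0,0,0]],[[0,0,0],[0,0,0]]])

```text
time_s: 3.95
ee_pos: [585.4, -44.0, 173.2]
orientation: [0.938, -0.013, 0.346, -0.005]
ft_force: [-1.4, -1.8, -0.9]
grip_width: 0.258
finger_force: 30.0
```

Emit:
play_rows(moves=[[[0.0017,0,0.0039],[0,0,0]],[[0.0018,0,0.0038],[0,0,0]],[[0.0023,0,0.0035],[0,0,0]],[[0.0024,0,0.0035],[0,0,0]],[[0,0,0],[0,0,0]]])

```text
time_s: 4.45
ee_pos: [594.2, -43.9, 188.2]
orientation: [0.938, -0.013, 0.347, -0.005]
ft_force: [-0.2, -1.8, -2.6]
grip_width: 0.259
finger_force: 30.0
```

Emit:
play_rows(moves=[[[0.0029,0,0.0031],[0,0,0]],[[0.003,0,0.003],[0,0,0]],[[0.003,0,0.0026],[0,0,0]],[[0,0,0],[0,0,0]],[[0,0,0],[0,0,0]]])

```text
time_s: 4.95
ee_pos: [602.8, -43.5, 196.6]
orientation: [0.938, -0.013, 0.347, -0.006]
ft_force: [0.3, -0.7, 0.1]
grip_width: 0.01
finger_force: 0.0
```

Near the top the ball slipped out, because it was held close to the fingertips. I back off, reopen and look.

Emit:
play_rows(moves=[[[-0.013,0,0.0155],[0,0,0]],[[-0.013,0,0.0155],[0,0,0]],[[-0.01,0,0],[0,0,0]],[[-0.01,0,-0.01],[0,0,0]],[[0,0,0],[0,0,0]]], claw=-0.1)

```text
time_s: 5.45
ee_pos: [555.7, -43.6, 216.1]
orientation: [0.938, -0.013, 0.346, -0.005]
ft_force: [-0.0, -1.2, -0.5]
grip_width: 0.425
finger_force: 0.0
```

```bash
python3 - <<'E'
from cell import env
from h import *
import cv2
c=env.camera("wrist")
print(env.state()["ee_pos"],wproj(c,[(575,-44,161),(530,-86,152)]))
im=c["image"][60:320,140:420,::-1];cv2.imwrite("pics/w4.png",cv2.resize(im,None,fx=2,fy=2,interpolation=cv2.INTER_CUBIC))
E
```

```text
[556.206849   -43.70434796 216.7001866 ] [[293.53517055 249.98586365]
 [354.32926546 311.38696005]]
```

View pics/w4.png

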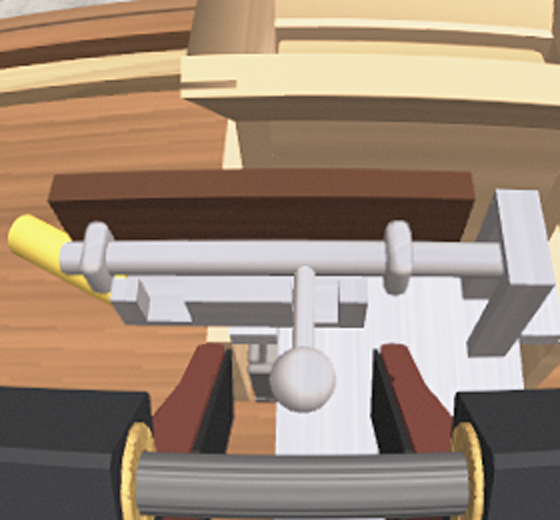

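The handle is back down, with the ball at (291,249.5). I regrip deeper.

Emit:
play_rows(moves=[[[-0.001,0.0005,-0.015],[0,0,0]],[[-0.001,0.0005,-0.015],[0,0,0]],[[0.013,0,-0.0155],[0,0,0]],[[0.013,0,-0.0155],[0,0,0]],[[0.006,0,-0.007],[0,0,0]]])

```text
time_s: 6.0
ee_pos: [586.3, -42.5, 145.9]
orientation: [0.939, -0.013, 0.345, -0.006]
ft_force: [-0.3, -0.3, 0.1]
grip_width: 0.547
finger_force: 0.0
```

Emit:
play_rows(moves=[[[0,0,0],[0,0,0]],[[0,0,0],[0,0,0]]])

```text
time_s: 6.2
ee_pos: [586.4, -42.8, 149.1]
orientation: [0.938, -0.013, 0.346, -0.005]
ft_force: [0.4, 0.2, 0.3]
grip_width: 0.554
finger_force: 0.0
```

Emit:
play_rows(moves=[[[0,0,0],[0,0,0]],[[0,0,0],[0,0,0]],[[0,0,0],[0,0,0]],[[0,0,0],[0,0,0]]], claw=1)

```text
time_s: 6.6
ee_pos: [586.5, -43.1, 149.7]
orientation: [0.938, -0.013, 0.347, -0.005]
ft_force: [-0.8, -0.8, 1.1]
grip_width: 0.253
finger_force: 30.0
```

Emit:
play_rows(moves=[[[0.0003,0,0.0043],[0,0,0]],[[0.0004,0,0.0042],[0,0,0]],[[0.001,0,0.0041],[0,0,0]],[[0.0012,0,0.0041],[0,0,0]],[[0,0,0],[0,0,0]]])

```text
time_s: 7.1
ee_pos: [589.4, -43.0, 166.3]
orientation: [0.938, -0.013, 0.346, -0.005]
ft_force: [-2.7, -1.8, -0.6]
grip_width: 0.255
finger_force: 30.0
```

Emit:
play_rows(moves=[[[0.0017,0,0.0039],[0,0,0]],[[0.0018,0,0.0038],[0,0,0]],[[0.0023,0,0.0035],[0,0,0]],[[0.0024,0,0.0035],[0,0,0]],[[0,0,0],[0,0,0]]])

```text
time_s: 7.6
ee_pos: [598.3, -42.9, 181.4]
orientation: [0.938, -0.013, 0.347, -0.005]
ft_force: [-0.2, -1.8, -1.1]
grip_width: 0.256
finger_force: 30.0
```

Emit:
play_rows(moves=[[[0.0025,0,0.0027],[0,0,0]],[[0.0015,0,0.0016],[0,0,0]],[[0,0,0],[0,0,0]]])

```text
time_s: 7.9
ee_pos: [601.8, -42.9, 185.3]
orientation: [0.938, -0.013, 0.347, -0.005]
ft_force: [-4.2, -1.8, 0.5]
grip_width: 0.255
finger_force: 30.0
```

Emit:
play_rows(moves=[[[0.0002,0.007,0],[0,0,0]],[[0.0002,0.007,0],[0,0,0]],[[0.0002,0.007,0],[0,0,0]],[[0,0,0],[0,0,0]]])

```text
time_s: 8.3
ee_pos: [602.1, -20.3, 184.6]
orientation: [0.938, -0.012, 0.346, -0.006]
ft_force: [-1.9, 2.1, 0.4]
grip_width: 0.256
finger_force: 30.0
```

Emit:
play_rows(moves=[[[0.0003,0.007,0],[0,0,0]],[[0.0002,0.007,0],[0,0,0]],[[0.0003,0.007,0],[0,0,0]],[[0.0002,0.007,0],[0,0,0]],[[0,0,0],[0,0,0]]])

```text
time_s: 8.8
ee_pos: [603.1, 7.6, 184.6]
orientation: [0.938, -0.012, 0.346, -0.006]
ft_force: [-1.8, 1.4, -0.6]
grip_width: 0.251
finger_force: 30.0
```

Emit:
play_rows(moves=[[[0.0002,0.006,0],[0,0,0]],[[0.0002,0.004,0],[0,0,0]],[[0,0.003,0],[0,0,0]],[[0,0,0],[0,0,0]],[[0,0,0],[0,0,0]]])

```text
time_s: 9.3
ee_pos: [603.5, 13.1, 184.8]
orientation: [0.938, -0.014, 0.346, 0.001]
ft_force: [-3.8, -23.5, -0.3]
grip_width: 0.256
finger_force: 30.0
```

Emit:
play_rows(moves=[[[0,-0.0035,0],[0,0,0]],[[-0.0037,0,-0.004],[0,0,0]],[[-0.0024,0,-0.0035],[0,0,0]],[[-0.0023,0,-0.0035],[0,0,0]],[[-0.0018,0,-0.0038],[0,0,0]]])

```text
time_s: 9.8
ee_pos: [594.4, 12.9, 171.5]
orientation: [0.937, -0.014, 0.348, -0.003]
ft_force: [1.5, -11.3, 1.3]
grip_width: 0.255
finger_force: 30.0
```

Emit:
play_rows(moves=[[[-0.0017,0,-0.0039],[0,0,0]],[[-0.0012,0,-0.0041],[0,0,0]],[[-0.001,0,-0.0041],[0,0,0]],[[-0.0004,0,-0.0042],[0,0,0]],[[0,0,0],[0,0,0]]])

```text
time_s: 10.3
ee_pos: [589.8, 13.1, 154.5]
orientation: [0.938, -0.013, 0.348, -0.003]
ft_force: [1.4, -11.9, 0.6]
grip_width: 0.254
finger_force: 30.0
```

Emit:
play_rows(moves=[[[0,0,0],[0,0,0]],[[0,0,0],[0,0,0]],[[0,0,0],[0,0,0]],[[-0.0085,0,0.0095],[0,0,0]],[[-0.0085,0,0.0095],[0,0,0]]], claw=-0.4)

```text
time_s: 10.8
ee_pos: [571.7, 16.2, 172.2]
orientation: [0.938, -0.013, 0.346, -0.006]
ft_force: [0.5, -0.2, -0.1]
grip_width: 0.673
finger_force: 0.0
```

Emit:
play_rows(moves=[[[-0.009,0,0.012],[0,0,0]],[[-0.009,0,0.012],[0,0,0]],[[-0.01,-0.025,0],[0,0.137,0]],[[-0.01,-0.025,0],[0,0.137,0]],[[-0.01,-0.025,0],[0,0.137,0]]])

```text
time_s: 11.3
ee_pos: [523.8, -59.6, 198.5]
orientation: [0.989, -0.013, 0.147, -0.003]
ft_force: [0.5, -0.4, 0.2]
grip_width: 0.7
finger_force: 0.0
```

Emit:
play_rows(moves=[[[-0.01,-0.025,0],[0,0,0]],[[0,0,0],[0,0,0]],[[0,0,0],[0,0,0]]])

```text
time_s: 11.6
ee_pos: [514.3, -84.2, 196.5]
orientation: [0.989, -0.014, 0.148, -0.003]
ft_force: [-0.1, 0.4, 0.5]
grip_width: 0.698
finger_force: 0.0
```

```bash
python3 - <<'E'
from cell import env
from h import *
import cv2
c=env.camera("wrist")
s=env.state();print(s["ee_pos"],hand(s),s["joints"].round(2),wproj(c,[(575,16,161),(530,-86,137),(530,-86,152)]))
im=c["image"][100:400,130:530,::-1];cv2.imwrite("pics/w5.png",cv2.resize(im,None,fx=2,fy=2,interpolation=cv2.INTER_CUBIC))
E
```

```text
[514.19876467 -83.66178112 196.73693847] [[ 0.956 -0.026  0.293]
 [-0.028 -1.     0.002]
 [ 0.293 -0.01  -0.956]] [-0.28 -0.41  1.75  0.08  1.51  1.32] [[148.37223084 160.6265024 ]
 [294.78551072 221.78034485]
 [294.8422968  221.6922501 ]]
```

View pics/w5.png

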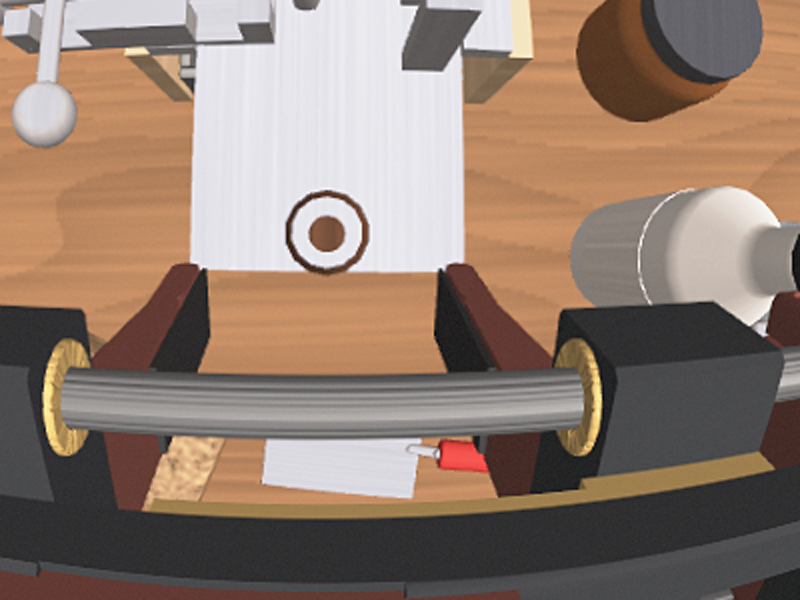

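The knob ring is at pixel (293.5,216), so the knob is at x≈534, y≈-85. The ball at (152.5,157) shows the bolt drawn about 57 mm. I descend and grip the gate knob.

Emit:
play_rows(moves=[[[0.005,0,-0.018],[0,0,0]],[[0.006,-0.001,-0.018],[0,0,0]],[[0.006,0,-0.018],[0,0,0]],[[0.006,0,-0.017],[0,0,0]],[[0,0,0],[0,0,0]]])

```text
time_s: 12.15
ee_pos: [536.0, -83.5, 122.8]
orientation: [0.989, -0.013, 0.146, -0.003]
ft_force: [0.1, 0.3, 0.4]
grip_width: 0.699
finger_force: 0.0
```

Emit:
play_rows(moves=[[[0,0,0],[0,0,0]],[[0,0,0],[0,0,0]],[[0,0,0],[0,0,0]],[[0,0,0],[0,0,0]],[[0,0,0],[0,0,0]]], claw=1)

```text
time_s: 12.65
ee_pos: [537.3, -85.8, 126.5]
orientation: [0.989, -0.014, 0.148, -0.002]
ft_force: [-1.2, -1.5, 2.2]
grip_width: 0.326
finger_force: 30.0
```

Emit:
play_rows(moves=[[[-0.008,0.0003,0],[0,0,0]],[[-0.012,0.0004,0],[0,0,0]],[[-0.012,0.0004,0],[0,0,0]],[[-0.012,0.0004,0],[0,0,0]],[[-0.01,0.0004,0],[0,0,0]]])

```text
time_s: 13.15
ee_pos: [482.9, -83.8, 126.5]
orientation: [0.989, -0.014, 0.149, -0.002]
ft_force: [2.7, -1.3, 2.1]
grip_width: 0.331
finger_force: 30.0
```

Emit:
play_rows(moves=[[[-0.003,0,0],[0,0,0]],[[0,0,0],[0,0,0]],[[0,0,0],[0,0,0]],[[0,0,0],[0,0,0]],[[0,0,0],[0,0,0]]])

```text
time_s: 13.65
ee_pos: [480.3, -83.7, 126.4]
orientation: [0.989, -0.014, 0.148, -0.002]
ft_force: [-3.4, -1.7, 5.9]
grip_width: 0.333
finger_force: 30.0
```

```bash
python3 - <<'E'
from cell import env
from h import *
import cv2
c=env.camera("wrist");a=c["image"][60:260,120:420,::-1]
d=env.camera("top")["image"][85:225,255:395,::-1]
s=env.camera("scene")["image"][190:350,225:385,::-1]
print(env.state()["ee_pos"])
r=lambda i:cv2.resize(i,(400,300),interpolation=cv2.INTER_CUBIC)
cv2.imwrite("pics/g1.png",cv2.vconcat([cv2.hconcat([r(d),r(s)]),cv2.hconcat([r(a),r(a)])]))
E
```

```text
[480.28288444 -83.67506377 126.45298275]
```

View pics/g1.png

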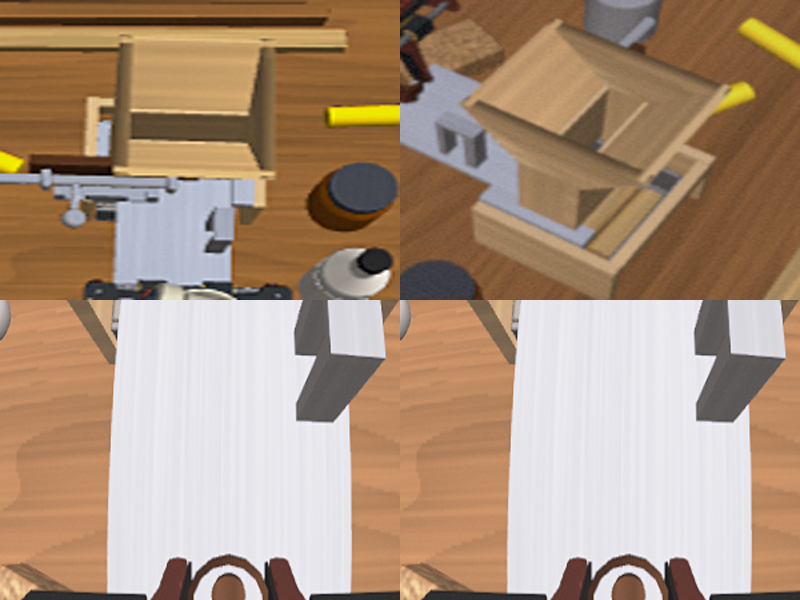

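The throat is empty and a dowel is visible in the tray. The bolt is still drawn. I push the gate home.

Emit:
play_rows(moves=[[[0.012,-0.0004,0],[0,0,0]],[[0.012,-0.0004,0],[0,0,0]],[[0.012,-0.0004,0],[0,0,0]],[[0.011,-0.0004,0],[0,0,0]],[[0.008,-0.0003,0],[0,0,0]]])

```text
time_s: 14.3
ee_pos: [535.9, -85.7, 126.4]
orientation: [0.989, -0.014, 0.148, -0.002]
ft_force: [-2.5, -1.3, 7.1]
grip_width: 0.33
finger_force: 30.0
```

Emit:
play_rows(moves=[[[0.002,0,0],[0,0,0]],[[0.0015,0,0],[0,0,0]],[[0.001,0,0],[0,0,0]],[[0,0,0],[0,0,0]],[[0,0,0],[0,0,0]]])

```text
time_s: 14.8
ee_pos: [537.5, -85.8, 126.4]
orientation: [0.989, -0.014, 0.145, -0.002]
ft_force: [-18.7, -0.8, 14.8]
grip_width: 0.332
finger_force: 30.0
```

Emit:
play_rows(moves=[[[0,0,0],[0,0,0]],[[0,0,0],[0,0,0]],[[0,0,0],[0,0,0]],[[-0.007,0,0.018],[0,0,0]],[[-0.008,0,0.026],[0,0,0]]], claw=-0.3)

```text
time_s: 15.3
ee_pos: [523.4, -84.9, 167.0]
orientation: [0.989, -0.014, 0.145, -0.003]
ft_force: [0.1, 0.6, 0.3]
grip_width: 0.653
finger_force: 0.0
```

Emit:
play_rows(moves=[[[-0.007,0,0.028],[0,0,0]],[[0.008,0.025,0],[0,-0.137,0]],[[0.008,0.025,0],[0,-0.137,0]],[[0.009,0.025,0],[0,-0.137,0]],[[0.008,0.024,0],[0,0,0]]])

```text
time_s: 15.8
ee_pos: [546.8, 14.6, 190.2]
orientation: [0.939, -0.013, 0.344, -0.006]
ft_force: [0.1, -0.5, -0.5]
grip_width: 0.655
finger_force: 0.0
```

Emit:
play_rows(moves=[[[0,0,0],[0,0,0]],[[0,0,0],[0,0,0]]])

```text
time_s: 16.0
ee_pos: [550.6, 14.1, 198.0]
orientation: [0.938, -0.012, 0.346, -0.005]
ft_force: [0.9, 0.5, -0.2]
grip_width: 0.652
finger_force: 0.0
```

```bash
python3 - <<'E'
from cell import env
from h import *
import cv2
c=env.camera("wrist")
s=env.state();print(s["ee_pos"],hand(s),s["joints"].round(2),wproj(c,[(578,13,160),(534,-85,152)]))
im=c["image"][60:320,140:420,::-1];cv2.imwrite("pics/w6.png",cv2.resize(im,None,fx=2,fy=2,interpolation=cv2.INTER_CUBIC))
E
```

```text
[550.90031902  13.38337214 198.38670679] [[ 0.76  -0.02   0.65 ]
 [-0.027 -1.     0.001]
 [ 0.65  -0.018 -0.76 ]] [-0.06 -0.71  2.07  0.05  1.08  1.53] [[294.07989652 230.63743428]
 [435.78583065 288.00846755]]
```

View pics/w6.png

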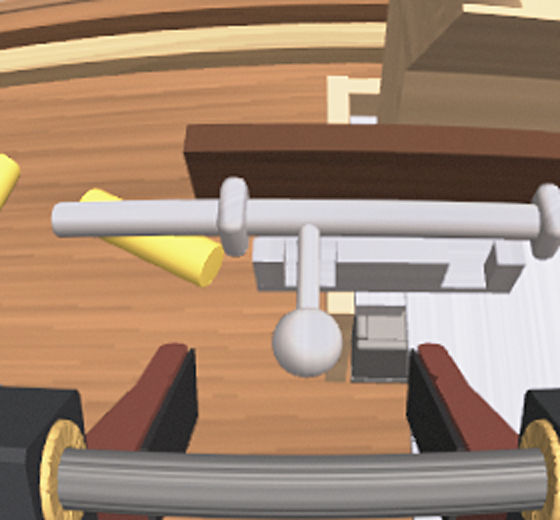

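The ball is at pixel (293.5,231), exactly as predicted, and the handle is down in the drawn notch. I grip it and lift.

Emit:
play_rows(moves=[[[0.007,0,-0.012],[0,0,0]],[[0.012,0,-0.0155],[0,0,0]],[[0.012,0,-0.0155],[0,0,0]],[[0.0065,0,-0.0075],[0,0,0]],[[0,0,0],[0,0,0]]])

```text
time_s: 16.55
ee_pos: [588.1, 12.6, 145.4]
orientation: [0.939, -0.013, 0.345, -0.005]
ft_force: [-0.6, 0.3, 0.2]
grip_width: 0.648
finger_force: 0.0
```

Emit:
play_rows(moves=[[[0,0,0],[0,0,0]],[[0,0,0],[0,0,0]],[[0,0,0],[0,0,0]],[[0,0,0],[0,0,0]],[[0,0,0],[0,0,0]]], claw=1)

```text
time_s: 17.05
ee_pos: [588.1, 12.8, 147.8]
orientation: [0.938, -0.013, 0.347, -0.004]
ft_force: [-2.2, -2.2, 1.7]
grip_width: 0.254
finger_force: 30.0
```

Emit:
play_rows(moves=[[[0.0003,0,0.0043],[0,0,0]],[[0.0004,0,0.0042],[0,0,0]],[[0.001,0,0.0041],[0,0,0]],[[0.0012,0,0.0041],[0,0,0]],[[0,0,0],[0,0,0]]])

```text
time_s: 17.55
ee_pos: [590.6, 12.8, 163.6]
orientation: [0.938, -0.013, 0.346, -0.004]
ft_force: [-1.2, -5.7, -1.6]
grip_width: 0.255
finger_force: 30.0
```

Emit:
play_rows(moves=[[[0.0017,0,0.0039],[0,0,0]],[[0.0018,0,0.0038],[0,0,0]],[[0.0023,0,0.0035],[0,0,0]],[[0.0024,0,0.0035],[0,0,0]],[[0.0025,0,0.0027],[0,0,0]]])

```text
time_s: 18.05
ee_pos: [601.0, 12.5, 180.7]
orientation: [0.938, -0.013, 0.345, -0.004]
ft_force: [-3.9, -6.6, -0.9]
grip_width: 0.256
finger_force: 30.0
```

Emit:
play_rows(moves=[[[0.0015,0,0.0016],[0,0,0]],[[0,0,0],[0,0,0]],[[0,0,0],[0,0,0]]])

```text
time_s: 18.35
ee_pos: [602.7, 12.4, 182.4]
orientation: [0.938, -0.013, 0.345, -0.004]
ft_force: [-1.7, -6.6, -0.4]
grip_width: 0.257
finger_force: 30.0
```

Emit:
play_rows(moves=[[[-0.0002,-0.007,0],[0,0,0]],[[-0.0002,-0.008,0],[0,0,0]],[[-0.0003,-0.008,0],[0,0,0]],[[-0.0003,-0.008,0],[0,0,0]],[[-0.0002,-0.007,0],[0,0,0]]])

```text
time_s: 18.85
ee_pos: [601.8, -25.1, 182.8]
orientation: [0.938, -0.013, 0.346, -0.005]
ft_force: [-4.1, 1.2, 0.8]
grip_width: 0.258
finger_force: 30.0
```

Emit:
play_rows(moves=[[[-0.0002,-0.006,0],[0,0,0]],[[-0.0002,-0.006,0],[0,0,0]],[[-0.0001,-0.004,0],[0,0,0]],[[0,-0.002,0],[0,0,0]],[[0,0,0],[0,0,0]]])

```text
time_s: 19.35
ee_pos: [601.3, -43.4, 183.1]
orientation: [0.938, -0.013, 0.346, -0.005]
ft_force: [-5.3, 0.6, 0.5]
grip_width: 0.254
finger_force: 30.0
```

Emit:
play_rows(moves=[[[0,-0.0015,0],[0,0,0]],[[0,-0.0015,0],[0,0,0]],[[0,0,0],[0,0,0]],[[0,0,0],[0,0,0]]])

```text
time_s: 19.75
ee_pos: [601.3, -46.1, 183.2]
orientation: [0.938, -0.013, 0.346, -0.005]
ft_force: [-6.1, 2.2, 2.1]
grip_width: 0.257
finger_force: 30.0
```

Emit:
play_rows(moves=[[[0,-0.0015,0],[0,0,0]],[[0,-0.001,0],[0,0,0]],[[0,0,0],[0,0,0]],[[0,0,0],[0,0,0]]])

```text
time_s: 20.15
ee_pos: [601.5, -48.1, 183.2]
orientation: [0.938, -0.013, 0.347, -0.005]
ft_force: [-3.5, 3.0, 2.3]
grip_width: 0.255
finger_force: 30.0
```

Emit:
play_rows(moves=[[[0,-0.001,0],[0,0,0]],[[0,-0.001,0],[0,0,0]],[[0,0,0],[0,0,0]],[[0,0,0],[0,0,0]]])

```text
time_s: 20.55
ee_pos: [601.5, -48.3, 183.1]
orientation: [0.938, -0.012, 0.346, -0.007]
ft_force: [-4.2, 9.5, 2.2]
grip_width: 0.255
finger_force: 30.0
```

Emit:
play_rows(moves=[[[0,0.0015,0],[0,0,0]],[[-0.0037,0,-0.004],[0,0,0]],[[-0.0024,0,-0.0035],[0,0,0]],[[-0.0023,0,-0.0035],[0,0,0]],[[-0.0018,0,-0.0038],[0,0,0]]])

```text
time_s: 21.05
ee_pos: [592.1, -47.9, 169.2]
orientation: [0.937, -0.013, 0.348, -0.006]
ft_force: [3.2, 7.6, 1.3]
grip_width: 0.254
finger_force: 30.0
```

Emit:
play_rows(moves=[[[-0.0017,0,-0.0039],[0,0,0]],[[-0.0012,0,-0.0041],[0,0,0]],[[-0.001,0,-0.0041],[0,0,0]],[[-0.0004,0,-0.0042],[0,0,0]],[[0,0,0],[0,0,0]]])

```text
time_s: 21.55
ee_pos: [587.5, -47.7, 152.2]
orientation: [0.938, -0.013, 0.347, -0.006]
ft_force: [1.0, 6.6, 1.0]
grip_width: 0.255
finger_force: 30.0
```

Emit:
play_rows(moves=[[[0,0,-0.003],[0,0,0]],[[0,0,0],[0,0,0]]])

```text
time_s: 21.75
ee_pos: [587.5, -47.7, 149.5]
orientation: [0.938, -0.013, 0.347, -0.006]
ft_force: [0.4, 6.4, 0.8]
grip_width: 0.255
finger_force: 30.0
```

Emit:
play_rows(moves=[[[0,0,0],[0,0,0]],[[0,0,0],[0,0,0]],[[0,0,0],[0,0,0]],[[-0.0085,0,0.0095],[0,0,0]],[[-0.0085,0,0.0095],[0,0,0]]], claw=-0.3)

```text
time_s: 22.25
ee_pos: [569.6, -48.9, 167.3]
orientation: [0.938, -0.013, 0.346, -0.005]
ft_force: [-0.4, -0.7, 0.2]
grip_width: 0.642
finger_force: 0.0
```

Emit:
play_rows(moves=[[[-0.009,0,0.012],[0,0,0]],[[-0.009,0,0.012],[0,0,0]],[[-0.01,0,0.012],[0,0,0]],[[0,0,0],[0,0,0]],[[0,0,0],[0,0,0]]])

```text
time_s: 22.75
ee_pos: [542.1, -48.8, 203.8]
orientation: [0.938, -0.013, 0.347, -0.005]
ft_force: [-0.1, 0.8, 0.5]
grip_width: 0.648
finger_force: 0.0
```

```bash
python3 - <<'E'
from cell import env
from h import *
import cv2
c=env.camera("wrist");t=env.camera("scene")["image"][190:350,225:385,::-1]
s=env.state();print(s["ee_pos"],s["grip_width"],wproj(c,[(577,-46,160),(534,-85,152)]))
im=c["image"][100:300,140:440,::-1]
cv2.imwrite("pics/w7.png",cv2.hconcat([cv2.resize(im,(480,320),interpolation=cv2.INTER_CUBIC),cv2.resize(t,(320,320),interpolation=cv2.INTER_CUBIC)]))
E
```

```text
[541.95281663 -48.51848889 202.46219014] 0.6545146720338549 [[288.20630414 224.16344191]
 [346.57129037 284.45701863]]
```

View pics/w7.png

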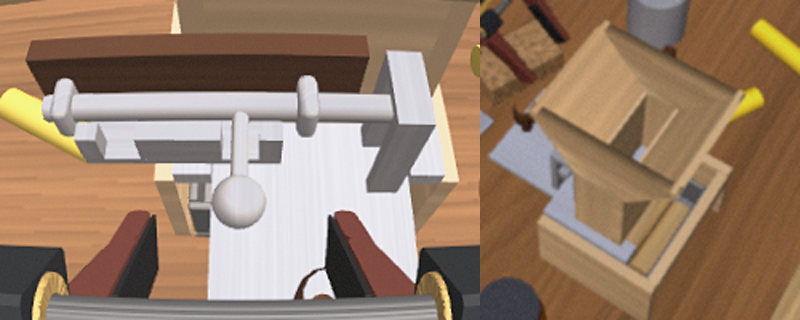

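The ball is at (289.4,225.6), level and shot within about 1 mm of the stop. The rod tip is in the staple, the gate is home, the dowels are in the tray and the gripper is clear.

```bash
python3 -c "
from cell import env
print(env.job_done())"
```

```text
the job is handed in; nothing more can be done
None
```

I handed the job in: the dowels were released into the tray, the gate was pushed fully home, and the bolt was shot with its handle down in its notch and let go; no verdict came back, and I saw the empty throat but not all four dowels in the tray.

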